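# Put the returned padlocks away on the revolving rack

### The job

Put away the padlocks standing on the bench: turn the rack to bring free hooks forward and hang every locked padlock by its shackle on a hook of its own, never two on one hook. A padlock that was left open is not hung: put it in the shallow grey tray for service. Leave the padlocks already hanging on their hooks, leave the mug, torch and wire spool where they are, and finish with everything hanging or standing still.

Things in the scene. Friction and masses are not known exactly. Their poses are not given: they have to be found in the camera images.
- lock1: locked padlock standing on the bench; may be absent. Steel body 58 mm wide (its y), 40 thick (x), 48 high; 9 mm shackle, closed, top 86 mm above the underside, 45 mm over its legs (along y), leaving an opening 27 mm wide and 29 mm high (48 to 77 mm up) along the lock's x. Origin: centre of the underside, z to the shackle. 0.35 to 0.7 kg
- lock2: locked padlock like lock1, standing on the bench; may be absent
- lock3: locked padlock like lock1, standing on the bench; may be absent
- lock4: locked padlock like lock1, standing on the bench; may be absent
- open1: padlock left open, standing on the bench; may be absent. Body, mass and origin as lock1, but the shackle is pulled up 8 mm (top at 94 mm) and swung a quarter turn about its heel leg (at y = -18 mm): it stands out over the lock's -x face, to 40 mm from the middle, its short leg free in the air
- open2: open padlock like open1, standing on the bench; may be absent
- hung0: padlock like lock1 already hanging on hook0 at the start; absent if that hook is free
- hung1: padlock like lock1 already hanging on hook1 at the start; absent if that hook is free
- hung2: padlock like lock1 already hanging on hook2 at the start; absent if that hook is free
- hung3: padlock like lock1 already hanging on hook3 at the start; absent if that hook is free
- hung4: padlock like lock1 already hanging on hook4 at the start; absent if that hook is free
- hung5: padlock like lock1 already hanging on hook5 at the start; absent if that hook is free
- hook0 (a point): middle of hook 0 of the rack: on its bar's centre line, 112 mm from the rack's axis, 163 mm up. A hook is a 6 mm bar pointing straight out from the axis, rising outward at 15 degrees: from the drum's face (65 mm out, 150 mm up) to 144 mm out, 171 mm up; then its end bends up 5 mm more, ending 154 mm out. The shackle passes over the end and along the bar; a hung lock's underside is about 90 mm up
- hook1 (a point): middle of hook 1, like hook0, 60 degrees counter-clockwise from it
- hook2 (a point): middle of hook 2, like hook0, 120 degrees counter-clockwise from it
- hook3 (a point): middle of hook 3, like hook0, 180 degrees counter-clockwise from it
- hook4 (a point): middle of hook 4, like hook0, 240 degrees counter-clockwise from it
- hook5 (a point): middle of hook 5, like hook0, 300 degrees counter-clockwise from it
- handle (a point): middle of the carry handle on top of the rack, on the rack's upright axis, 212 mm up: a black bar 74 mm long, 14 wide, 24 high (200 to 224 mm up), lying along the line from hook3 to hook0, on a 24 mm stem; it turns with the rack. The six-sided drum below is 130 mm over the flats, top at 170 mm; the round base 210 mm wide, 20 high
- rotor (a joint): turn of the rack (drum, hooks, handle) about its upright axis, rad, counter-clockwise from above, 0 at the start; turns all round with slight friction (about 0.1 N m) and stays where it is left
- tray: shallow grey open tray, fixed, 180 mm (its x) by 240 mm (y), 32 mm high, walls and floor 4 to 5 mm; origin: centre of the underside
- mug: bystander, leave in place: white mug, 80 mm wide, 90 mm tall; origin: centre of the underside
- torch: bystander, leave in place: black hand torch, 145 mm long, lying; origin: centre of the underside
- spool: bystander, leave in place: spool of copper wire standing on end, 100 mm across, 70 mm high; origin: centre of the underside

How it is judged:
By the outcome, as a careful person would: the job done as asked, in the order asked, and still so for the second after the job is handed in, with the robot touching nothing.
Of hung0, hung1, hung2, hung3, hung4, hung5 only 1 to 2 are there at a start; the rules pass over those that are not, and their reading is None.
Of lock1, lock2, lock3, lock4 only 3 to 4 are there at a start; the rules pass over those that are not, and their reading is None.
Of open1, open2 only 1 to 2 are there at a start; the rules pass over those that are not, and their reading is None.
At some moment in a run one of lock1, lock2, lock3, lock4, open1, open2 may be knocked a few centimetres aside while the robot is not near it.
It also fails if it takes over 210 s, if anything falls off the work surface, if the arm or the gripper's body presses on something with over 40 N, if the wrist force passes 120 N, or if a joint passes its speed limit or range.

### The arm

A 6-joint arm with a two-finger parallel gripper is mounted at the origin on the work surface. World frame = base frame: x ahead of the robot, y to its left, z up, the work surface at z = 0. Lengths are in mm, angles in degrees, forces in N, time in s.
With the tool pointing down it reaches from about 350 to 850 mm from the base axis. Payload 8.1 kg.
Tool frame: the origin (TCP) lies at the centre of the arm's flange, where the gripper is bolted on; the fingertips stand 173 mm ahead of it and the grasp point (between the pads) lies 155 mm ahead of it; z points along the fingers, y is the line along which they close (so a half turn about z gives the same grasp; the last joint's range is limited). The gripper opens to 85 mm and grips with 20 to 120 N. Pads are 22 mm wide; open, the fingers measure 114 mm over their backs; the gripper's body (76 mm by 85 mm) begins 54 mm behind the grasp point. The pads swing forward as they close: fully open they stand 13 mm farther back than shut.
Start: joints at [-74.336, 7.471, 85.268, -0, 87.261, -4.893], TCP at [210.711, -561.79, 404.692] pointing down, gripper open.
Joint ranges: [-169.43, 169.43], [-51.17, 129.36], [1.28, 143.12], [-76.62, 256.62], [0, 156.53], [-152.29, 152.29]. Speed limits (degrees/s): [136.94, 136.94, 159.86, 180, 180, 180].

### API

Orientations are given as [roll, pitch, yaw] about the fixed x, y, z axes, in that order (R = Rz(yaw) Ry(pitch) Rx(roll)).
In Python, from bench import * gives the robot as it stands.
- The arm moves only by the shell command python3 -m jog 'ROWS' [FORCE]. ROWS is text: rows parted by semicolons, each of 7 numbers parted by spaces: the shift along the tool's x, y, z scaled (see below), then the turn, a rotation vector about the tool's x, y, z scaled (see below), then the closure, from -1 (fully open) to 1 (shut). In form: tx ty tz wx wy wz hand; .... A call has 1 to 5 rows; each row shifts and turns the commanded pose from where the row before left it, along the tool's axes as they then stand; what a row does not reach is not made up. The controller multiplies each number of a shift by 0.1 m and each number of a turn by 60 degrees. A row lasts 1/8 s, in which the tool goes at most 62.5 mm and 10.7 degrees, less where a joint would pass 70% of its speed; a pose out of reach is approached as far as the arm can. A call with a number of a shift or a turn outside -1 to 1 is refused whole. A call with a gripper value outside its range is refused whole. The fingers move at their own pace and stop on an object; FORCE is the grip in N (left out, the last holds). Time passes only in rows, so rows that do not move let the fingers close. It gives the time, the measured TCP pose, the force, the opening and the grip force at its end, in the units of the state.
- sense(): the state, without advancing time (a new reading comes with each control period).
- snapshot(name): name is "side" or "top"; returns a dict with "img" (480x640x3 uint8, red, green, blue), "fx", "fy", "cx", "cy" (pixels), "extrinsics" (4x4, takes a point from camera to world coordinates). Camera axes: x right, y down, z forward; pixel columns grow to the right and rows downward; lengths in mm; the calibration is good to about 2 mm. A picture is of the moment at which its call begins. There is no depth.
- hand_in(): hands the job in; it is judged then, once.
The state is a dict: "time": time; "joint_pos": joint angles; "qd": joint speeds; "joint_efforts": joint torques, N m; "tool_pos": TCP position; "tcp_rot": TCP orientation; "ft_force": force on the tool from outside, world axes, zero at the start; "wrist_torque": the same for the moment, N m; "finger_gap": finger opening in mm; "grip_force": force on a finger pad.
Only numpy, scipy, OpenCV 4.12 (cv2) and the standard library are available. Lean on these libraries where they do the work, as an engineer would, in place of code of your own. Each camera call takes 0.05 s, during which the arm holds its last target. There are 200 camera calls.

## Working session

There is one attempt and no reset: what is moved stays moved. The work goes in short steps, Python scripts to look and compute and a shell command to move; the robot and the scene stay as the last step left them, time stands still between calls to the robot, and variables do not carry over. Pictures are saved under pics/ and viewed, at most 14 in all, crops included, and the job is handed in when it is done.

```bash
ls; mkdir -p pics; python3 - <<'E'
from bench import *
import cv2,numpy as np
for n in("top","side"):
    s=snapshot(n);cv2.imwrite(f"pics/{n}0.png",s["img"][:,:,::-1]);print(n,s["fx"],s["cx"],s["cy"],np.round(s["extrinsics"],3).tolist())
print(sense())
E
```

```text
pics
top 508.64485569441337 315.75477009505437 240.74492671961337 [[0.027, -0.995, 0.099, 424.453], [-0.999, -0.029, -0.016, -35.864], [0.019, -0.099, -0.995, 1357.387], [0.0, 0.0, 0.0, 1.0]]
side 540.7814163771561 324.2905844386115 240.5166424793367 [[-0.942, -0.238, 0.237, 137.532], [-0.336, 0.661, -0.671, 1046.517], [0.003, -0.712, -0.702, 1286.455], [0.0, 0.0, 0.0, 1.0]]
{'time': 0.1, 'joint_pos': array([-7.43364106e+01,  7.51265422e+00,  8.53222743e+01, -2.01484144e-04,
        8.72609159e+01, -4.89249184e+00]), 'qd': array([-0.03513676, -0.18026565, -0.09704314, -0.03838532, -0.00305329,
       -0.06663669]), 'joint_efforts': array([ 1.44336787e-03, -5.70948458e+01, -5.01942158e+01, -1.81615897e-04,
        8.01361632e-03,  1.35947818e-06]), 'tool_pos': array([ 210.6469261 , -561.59742712,  403.73688698]), 'tcp_rot': array([-1.79904488e+02, -7.97371439e-03,  2.05560844e+01]), 'ft_force': array([ 0.13245091, -0.38217868,  0.50905049]), 'wrist_torque': array([0.036148  , 0.01238044, 0.01727763]), 'grip_force': 0.0, 'finger_gap': 85.46627370702645}
```

View pics/top0.png

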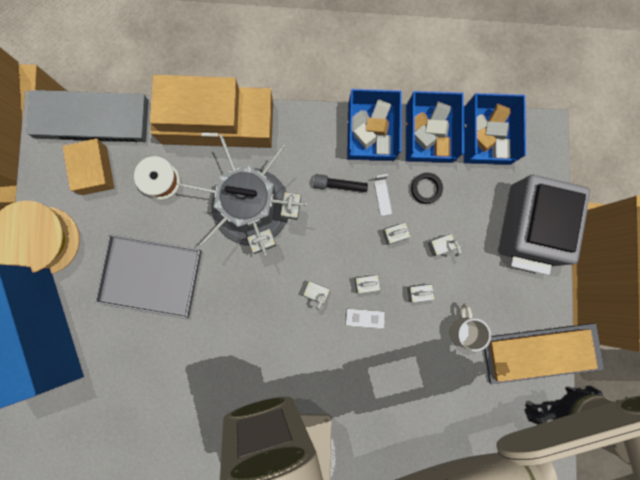

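View pics/side0.png

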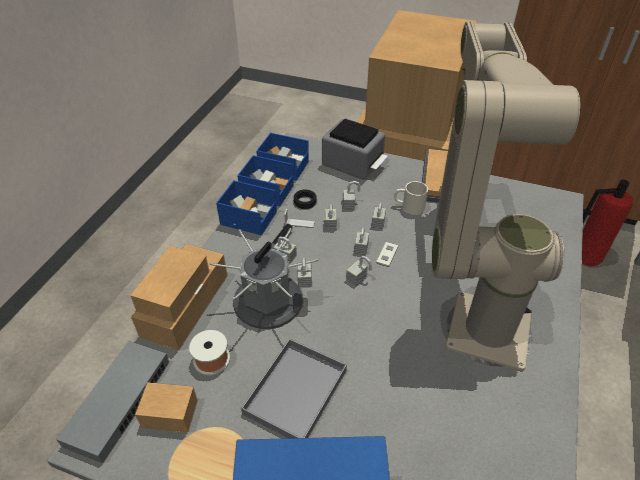

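Top view: rack at (245,195), with hung locks at (289,203) and (262,240). Five padlocks stand on the bench at (397,233), (445,245), (367,285), (421,293) and (317,293). The tray is at (150,275). I'll zoom in next.

```bash
cat > h.py <<'E'
from bench import *
import cv2,numpy as np
def ray(s,u,v):
    E=s["extrinsics"];d=E[:3,:3]@np.array([(u-s["cx"])/s["fx"],(v-s["cy"])/s["fy"],1]);return E[:3,3],d
def onz(s,u,v,z):
    o,d=ray(s,u,v);return (o+d*(z-o[2])/d[2])[:2]
def px(s,p):
    E=s["extrinsics"];q=E[:3,:3].T@(np.array(p,float)-E[:3,3]);return s["fx"]*q[0]/q[2]+s["cx"],s["fy"]*q[1]/q[2]+s["cy"]
def save(s,n,x0,y0,x1,y1,k): cv2.imwrite(f"pics/{n}.png",cv2.resize(np.ascontiguousarray(s["img"][y0:y1,x0:x1,::-1]),None,fx=k,fy=k,interpolation=cv2.INTER_CUBIC))
E
python3 - <<'E'
from h import *
s=snapshot("top");save(s,"t1",290,210,470,320,4.4)
save(s,"t2",170,125,320,255,4.6)
im=s["img"].astype(int)
m=((im.min(2)>150)&(im.max(2)-im.min(2)<40)).astype(np.uint8)
m[:210]=0;m[:,:290]=0;m[320:]=0;m[:,470:]=0
n,l,st,c=cv2.connectedComponentsWithStats(m)
for i in range(1,n):
    if st[i,4]>60:
        r=cv2.minAreaRect(np.argwhere(l==i)[:,::-1].astype(np.float32));b=cv2.boxPoints(r)
        w=np.array([onz(s,*q,48) for q in b]);print(st[i],np.round(c[i]),"ctr@48",np.round(onz(s,*r[0],48)),np.round(w).tolist())
E
```

```text
[379 210  14   7  78] [385. 212.] ctr@48 [ 633. -237.] [[640.0, -220.0], [641.0, -254.0], [625.0, -254.0], [624.0, -220.0]]
[412 216  29  23 193] [425. 226.] ctr@48 [ 608. -340.] [[610.0, -294.0], [654.0, -331.0], [607.0, -386.0], [564.0, -348.0]]
[386 222  26  21 309] [399. 232.] ctr@48 [ 583. -270.] [[593.0, -235.0], [614.0, -291.0], [572.0, -306.0], [552.0, -250.0]]
[432 228  26  27 276] [443. 242.] ctr@48 [ 562. -392.] [[556.0, -350.0], [603.0, -406.0], [568.0, -434.0], [522.0, -379.0]]
[449 240  13  14  84] [456. 246.] ctr@48 [ 547. -420.] [[558.0, -400.0], [569.0, -426.0], [536.0, -440.0], [525.0, -415.0]]
[411 257  56  46 810] [438. 283.] ctr@48 [ 458. -378.] [[428.0, -290.0], [544.0, -414.0], [488.0, -467.0], [373.0, -343.0]]
[312 263  25  23 193] [325. 274.] ctr@48 [466. -83.] [[472.0, -47.0], [502.0, -89.0], [460.0, -119.0], [430.0, -77.0]]
[357 274  24  19 321] [369. 284.] ctr@48 [ 447. -194.] [[460.0, -161.0], [474.0, -219.0], [434.0, -228.0], [420.0, -170.0]]
[304 281  26  27 336] [317. 292.] ctr@48 [418. -60.] [[403.0, -23.0], [454.0, -44.0], [432.0, -97.0], [382.0, -75.0]]
[346 308  40  12 402] [365. 314.] ctr@48 [ 372. -189.] [[384.0, -139.0], [387.0, -239.0], [359.0, -239.0], [356.0, -140.0]]
```

View pics/t1.png

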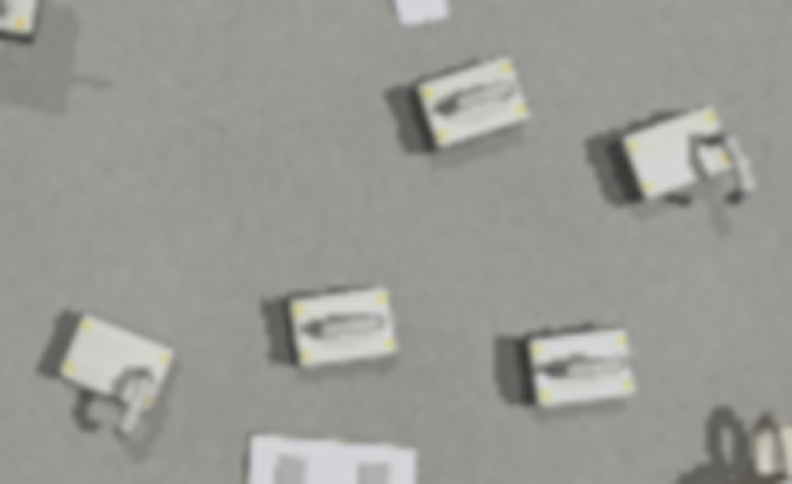

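View pics/t2.png

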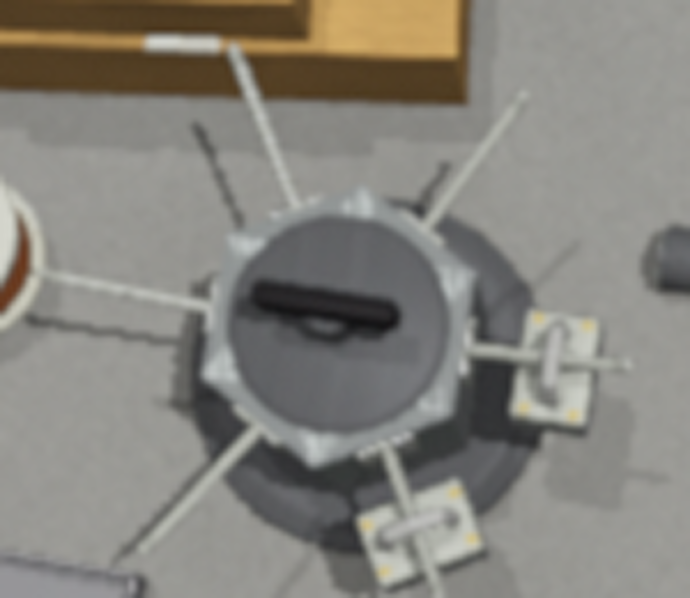

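Three padlocks are locked: A (397,233), B (367,285) and C (421,293). D (445,245) and E (317,293) have swung shackles, so they are open. The handle runs from (225,189) to (256,194). The two hung locks occupy the right and lower-right hooks. Next I'll work out positions from the yellow corner dots.

```bash
cat >> h.py <<'E'
def locks(s,z=48,box=(290,205,480,330)):
    k=4;x0,y0,x1,y1=box
    im=cv2.resize(s["img"][y0:y1,x0:x1],None,fx=k,fy=k,interpolation=cv2.INTER_CUBIC).astype(int)
    m=((im[:,:,0]-im[:,:,2]>45)&(im[:,:,0]>130)&(im[:,:,1]>110)).astype(np.uint8)
    n,l,st,c=cv2.connectedComponentsWithStats(m)
    P=[onz(s,(c[i][0]+.5)/k-.5+x0,(c[i][1]+.5)/k-.5+y0,z) for i in range(1,n) if 6<st[i,4]<200]
    out=[];P=[p for p in P]
    while P:
        g=[p for p in P if np.linalg.norm(p-P[0])<62]; P=[p for p in P if not any(p is q for q in g)]
        if len(g)>=3:
            r=cv2.minAreaRect(np.array(g,np.float32));b=cv2.boxPoints(r)
            e=[b[1]-b[0],b[2]-b[1]];e.sort(key=np.linalg.norm);a=np.degrees(np.arctan2(e[0][1],e[0][0]))
            a=(a+90)%180-90
            out.append((np.array(r[0]),a,sorted(r[1]),len(g)))
    return out
def show(s,**k):
    for c,a,w,n in locks(s,**k): print("lock",np.round(c,1),"x-axis yaw",round(a,1),"size",np.round(w,1),"dots",n)
def go(x,y,z,yaw):
    t=sense();p=t["tool_pos"];r=t["tcp_rot"];a=np.radians(yaw);d=np.array([x,y,z])-p
    w=(r[2]-yaw+180)%360-180
    print("t",round(t["time"],1),"turn wz",round(w/60,3),"then tx,ty,tz",np.round([(d[0]*np.cos(a)+d[1]*np.sin(a))/100,(d[0]*np.sin(a)-d[1]*np.cos(a))/100,-d[2]/100],3),"| pos",np.round(p,1),"rpy",np.round(r,1),"j6",round(t["joint_pos"][5]),"gap",round(t["finger_gap"],1))
E
python3 - <<'E'
from h import *
s=snapshot("top");show(s)
show(s,z=138,box=(240,185,310,260))
f=lambda x,y,z:onz(s,170+x/4.6,125+y/4.6,z)
e1,e2=f(252,294,224),f(398,316,224);print("handle",e1,e2,(e1+e2)/2,np.linalg.norm(e1-e2),np.degrees(np.arctan2(*(e1-e2)[::-1])))
T=[f(235,47,176),f(523,96,176),f(630,366,176)]
# mounts on drum top face centre
print("drumtop",f(337,321,170))
for t in T: print("tip",t)
for q in [(100,300),(110,237),(187,317),(200,247)]: print("tray",onz(s,*q,32))
E
```

```text
lock [ 582.3 -268.4] x-axis yaw 19.7 size [25.9 49.4] dots 4
lock [ 555.9 -390.3] x-axis yaw 21.8 size [25.5 49.1] dots 3
lock [633.    8.7] x-axis yaw 82.9 size [26.3 48.6] dots 4
lock [543.3  77. ] x-axis yaw 22.4 size [26.  48.9] dots 4
handle [648.62389101 154.24119866] [639.91044007  82.4341582 ] [644.26716554 118.33767843] 72.33377694568222 83.08124969956816
drumtop [646.60606914 119.20009276]
tip [787.17344536 176.854669  ]
tip [766.16726053  27.53070093]
tip [626.81500998 -31.7949346 ]
tray [387.22647541 492.77812193]
tray [550.46735109 478.18443109]
tray [349.91467309 268.1225713 ]
tray [531.15242234 243.852699  ]
```

```bash
sed -i 's/>45)&(im\[:,:,0\]>130)/>28)\&(im[:,:,0]>120)/;s/6<st/4<st/' h.py; python3 - <<'E'
from h import *
s=snapshot("top");show(s);go(645.5,118.8,430,83)
E
```

```text
lock [ 582.3 -268.4] x-axis yaw 19.8 size [26.1 49.4] dots 4
lock [ 555.9 -390.2] x-axis yaw 21.4 size [25.7 48.9] dots 4
lock [ 447.3 -193.4] x-axis yaw 9.3 size [26.1 49.8] dots 4
lock [422.7 -61.7] x-axis yaw -21.2 size [26.6 50. ] dots 4
lock [ 427.6 -333.7] x-axis yaw 8.0 size [26.6 50.4] dots 4
t 0.2 turn wz -1.041 then tx,ty,tz [ 7.284  3.486 -0.258] | pos [ 210.7 -561.7  404.2] rpy [-179.9   -0.    20.6] j6 -5 gap 85.0
```

```bash
python3 -m jog '0 0 -0.26 0 0 -0.149 -1;0 0 0 0 0 -0.149 -1;0 0 0 0 0 -0.149 -1;0 0 0 0 0 -0.149 -1;0 0 0 0 0 -0.149 -1' >/dev/null
python3 -m jog '0 0 0 0 0 -0.149 -1;0 0 0 0 0 -0.147 -1;0.42 0.2 0 0 0 0 -1;0.42 0.2 0 0 0 0 -1;0.42 0.2 0 0 0 0 -1' >/dev/null
python3 -m jog '0.42 0.2 0 0 0 0 -1;0.42 0.2 0 0 0 0 -1;0.42 0.2 0 0 0 0 -1;0.42 0.2 0 0 0 0 -1;0.42 0.2 0 0 0 0 -1' >/dev/null
python3 -m jog '0.42 0.2 0 0 0 0 -1;0.42 0.2 0 0 0 0 -1;0.42 0.2 0 0 0 0 -1;0.42 0.2 0 0 0 0 -1;0.42 0.2 0 0 0 0 -1' >/dev/null
python3 -m jog '0.42 0.2 0 0 0 0 -1;0.42 0.2 0 0 0 0 -1;0.42 0.2 0 0 0 0 -1;0 0 0 0 0 0 -1'
python3 -c "
from h import *
go(645.5,118.8,367,83)"
```

```text
time: 3.25
tool_pos: [610.8, 69.1, 429.8]
tcp_rot: [-179.9, -0.0, 83.2]
ft_force: [0.1, -1.0, 0.0]
finger_gap: 85.5
grip_force: 0.0
t 3.2 turn wz 0.004 then tx,ty,tz [0.536 0.284 0.628] | pos [610.8  69.1 429.8] rpy [-179.9   -0.    83.2] j6 8 gap 85.5
```

```bash
python3 -m jog '0.27 0.14 0 0 0 0 -1;0.27 0.14 0 0 0 0 -1;0 0 0.3 0 0 0 -1;0 0 0.33 0 0 0 -1;0 0 0 0 0 0 -1' 30
python3 -m jog '0 0 0 0 0 0 1;0 0 0 0 0 0 1;0 0 0 0 0 0 1;0 0 0 0 0 0 1;0 0 0 0 0 0 1' 30
python3 -m jog '0 0 0 0 0 0 1;0 0 0 0 0 0 1;0 0 0 0 0 0 1' 30
python3 -c "
from h import *
go(645.5,118.8,367,143)"
```

```text
time: 3.88
tool_pos: [643.1, 115.8, 363.9]
tcp_rot: [-179.6, 0.1, 83.0]
ft_force: [0.2, -0.3, -1.3]
finger_gap: 85.7
grip_force: 0.0
time: 4.5
tool_pos: [645.8, 116.2, 369.7]
tcp_rot: [179.6, -0.1, 83.0]
ft_force: [9.8, -0.7, 0.6]
finger_gap: 22.0
grip_force: 31.0
time: 4.88
tool_pos: [645.9, 116.2, 369.7]
tcp_rot: [179.6, -0.0, 83.0]
ft_force: [9.2, -0.5, -0.1]
finger_gap: 22.2
grip_force: 31.0
t 4.9 turn wz -1.0 then tx,ty,tz [0.018 0.018 0.027] | pos [645.9 116.2 369.7] rpy [179.6  -0.   83. ] j6 13 gap 22.2
```

```bash
python3 -m jog '0 0.02 0 0 0 0 0.3;0 0.02 -0.07 0 0 0 0.3;0 0 -0.03 0 0 0 0.3;0 0 0 0 0 0 0.3' 40
python3 -m jog '0 0 0 0 0 0 1;0 0 0 0 0 0 1;0 0 0 0 0 0 1;0 0 0 0 0 0 1;0 0 0 0 0 0 1' 40
```

```text
time: 5.38
tool_pos: [648.5, 116.1, 378.4]
tcp_rot: [180.0, -0.0, 83.0]
ft_force: [0.2, -0.0, -0.5]
finger_gap: 29.9
grip_force: 0.0
time: 6.0
tool_pos: [647.5, 116.2, 379.4]
tcp_rot: [-179.9, 0.0, 83.0]
ft_force: [-11.3, -1.9, 13.0]
finger_gap: 13.2
grip_force: 76.4
```

```bash
python3 -m jog '0 0 0 0 0 -0.03 1;0 0 0 0 0 -0.05 1;0 0 0 0 0 -0.06 1;0 0 0 0 0 -0.06 1;0 0 0 0 0 -0.06 1' 
python3 -m jog '0 0 0 0 0 -0.06 1;0 0 0 0 0 -0.06 1;0 0 0 0 0 -0.06 1;0 0 0 0 0 -0.06 1;0 0 0 0 0 -0.06 1' 
python3 -m jog '0 0 0 0 0 -0.06 1;0 0 0 0 0 -0.06 1;0 0 0 0 0 -0.06 1;0 0 0 0 0 -0.06 1;0 0 0 0 0 -0.06 1' 
python3 -m jog '0 0 0 0 0 -0.06 1;0 0 0 0 0 -0.05 1;0 0 0 0 0 -0.03 1;0 0 0 0 0 0 1;0 0 0 0 0 0 1'
python3 -m jog '0 0 0 0 0 0 0.2;0 0 0 0 0 0 -0.5;0 0 0 0 0 0 -1;0 0 -0.3 0 0 0 -1;0 0 -0.4 0 0 0 -1'
python3 - <<'E'
from h import *
go(447.3,-193.4,440,9.3)
s=snapshot("top");show(s)
for c in [(240,185,310,260),(180,150,320,265)]:show(s,z=138,box=c)
E
```

```text
time: 6.62
tool_pos: [648.1, 116.2, 379.4]
tcp_rot: [180.0, -0.0, 98.7]
ft_force: [-2.7, 0.4, 8.7]
finger_gap: 13.0
grip_force: 75.6
time: 7.25
tool_pos: [648.9, 116.5, 379.5]
tcp_rot: [179.8, 0.0, 116.7]
ft_force: [-0.7, 3.9, 3.7]
finger_gap: 13.2
grip_force: 55.7
time: 7.88
tool_pos: [649.5, 117.0, 379.6]
tcp_rot: [179.7, 0.2, 134.8]
ft_force: [9.8, 6.6, 3.8]
finger_gap: 12.8
grip_force: 58.2
time: 8.5
tool_pos: [649.7, 117.4, 379.6]
tcp_rot: [179.6, 0.2, 143.1]
ft_force: [11.5, 7.9, 2.7]
finger_gap: 13.0
grip_force: 57.2
time: 9.12
tool_pos: [647.9, 115.9, 446.3]
tcp_rot: [-179.8, -0.2, 143.0]
ft_force: [0.1, -0.9, -0.6]
finger_gap: 85.4
grip_force: 0.0
t 9.1 turn wz 2.228 then tx,ty,tz [-2.48   2.728  0.063] | pos [647.9 115.9 446.3] rpy [-179.8   -0.2  143. ] j6 -47 gap 85.4
lock [ 582.2 -268.4] x-axis yaw 19.8 size [26.1 49.4] dots 4
lock [ 556.  -390.1] x-axis yaw 21.4 size [25.8 48.9] dots 4
lock [ 447.3 -193.5] x-axis yaw 9.3 size [26.2 49.9] dots 4
lock [422.6 -61.6] x-axis yaw -21.0 size [26.6 50.2] dots 4
lock [ 427.6 -333.7] x-axis yaw 8.0 size [26.6 50.4] dots 4
lock [633.2   9.5] x-axis yaw 82.7 size [26.  48.7] dots 4
lock [737.   52.4] x-axis yaw -36.9 size [26.1 48.6] dots 4
lock [633.2   9.5] x-axis yaw 82.7 size [26.  48.7] dots 4
```

```bash

python3 -m jog '0 0 0 0 0 -0.154 -1;0 0 0 0 0 -0.154 -1;0 0 0 0 0 -0.154 -1;0 0 0 0 0 -0.154 -1;0 0 0 0 0 -0.156 -1' >/dev/null
python3 -c "
from h import *
go(447.4,-193.4,260,189.3)"
```

```text
t 9.8 turn wz 0.006 then tx,ty,tz [ 2.482 -2.728  1.872] | pos [648.3 115.9 447.2] rpy [ 180.    -0.  -170.4] j6 -94 gap 85.5
```

```bash

python3 -m jog '0.31 -0.341 0 0 0 0.002 -1;0.31 -0.341 0 0 0 0.002 -1;0.31 -0.341 0 0 0 0.002 -1;0.31 -0.341 0 0 0 0 -1;0.31 -0.341 0 0 0 0 -1' >/dev/null
python3 -m jog '0.31 -0.341 0.3 0 0 0 -1;0.31 -0.341 0.3 0 0 0 -1;0.31 -0.341 0.3 0 0 0 -1;0 0 0.48 0 0 0 -1;0 0 0.49 0 0 0 -1' >/dev/null
python3 -m jog '0 0 0 0 0 0 -1;0 0 0 0 0 0 -1;0 0 0 0 0 0 -1'
python3 -c "
from h import *
go(447.4,-193.4,194,189.3)"
```

```text
time: 11.42
tool_pos: [447.6, -192.9, 263.5]
tcp_rot: [-179.8, 0.2, -171.0]
ft_force: [-1.1, -0.5, 1.1]
finger_gap: 85.2
grip_force: 0.0
t 11.4 turn wz -0.005 then tx,ty,tz [ 0.003 -0.004  0.695] | pos [ 447.6 -192.9  263.5] rpy [-179.8    0.2 -171. ] j6 -128 gap 85.2
```

```bash

python3 -m jog '0 0 0.35 0 0 -0.005 -1;0 0 0.25 0 0 0 -1;0 0 0.09 0 0 0 -1;0 0 0 0 0 0 -1' 70
python3 -m jog '0 0 0 0 0 0 1;0 0 0 0 0 0 1;0 0 0 0 0 0 1;0 0 0 0 0 0 1;0 0 0 0 0 0 1' 70
python3 -m jog '0 0 -0.1 0 0 0 1;0 0 -0.2 0 0 0 1;0 0 0 0 0 0 1'
python3 - <<'E'
from h import *
s=snapshot("side");u,v=px(s,(447,-193,60));u=int(u);v=int(v);save(s,"s1",max(u-70,0),max(v-70,0),u+70,v+50,4)
E
```

```text
time: 11.92
tool_pos: [446.9, -192.6, 192.5]
tcp_rot: [-180.0, 0.0, -170.7]
ft_force: [-0.6, -0.3, 0.7]
finger_gap: 85.3
grip_force: 0.0
time: 12.55
tool_pos: [447.4, -193.1, 193.6]
tcp_rot: [-179.9, 0.1, -170.7]
ft_force: [-0.8, -0.9, 6.8]
finger_gap: 57.0
grip_force: 77.0
time: 12.92
tool_pos: [447.0, -192.7, 223.2]
tcp_rot: [-179.9, 0.1, -170.7]
ft_force: [0.2, -0.1, -5.9]
finger_gap: 56.8
grip_force: 76.6
```

View pics/s1.png

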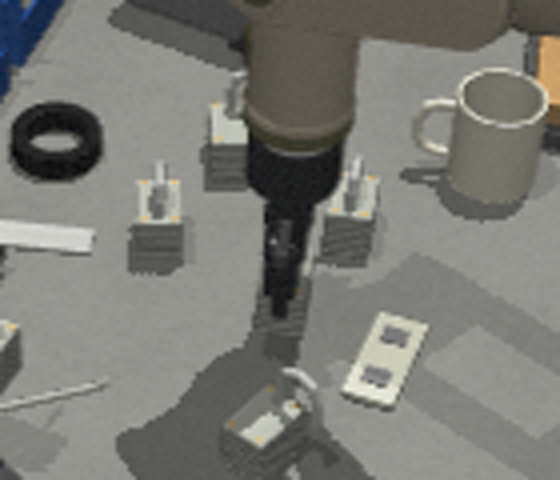

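The lock at crop (280,320) is held square in the fingers and lifted, with about 6 N of weight. Next I carry it to the free hook at 143°.

```bash

python3 -m jog '0 0 -0.3 0 0 0 1;0 0 -0.35 0 0 0.1 1;0 0 -0.35 0 0 0.12 1;0 0 -0.35 0 0 0.12 1;0 0 -0.35 0 0 0.12 1' >/dev/null
python3 -m jog '0 0 -0.1 0 0 0.12 1;0 0 0 0 0 0.1 1;0 0 0 0 0 0.08 1;0 0 0 0 0 0 1;0 0 0 0 0 0 1' 
python3 -c "
from h import *
go(487,240,390,143.1)"
```

```text
time: 14.22
tool_pos: [446.3, -192.4, 400.9]
tcp_rot: [-180.0, -0.1, 143.8]
ft_force: [-0.3, 0.6, -5.8]
finger_gap: 56.7
grip_force: 77.8
t 14.2 turn wz 0.011 then tx,ty,tz [2.271 3.702 0.109] | pos [ 446.3 -192.4  400.9] rpy [-1.800e+02 -1.000e-01  1.438e+02] j6 -83 gap 56.7
```

```bash

python3 -m jog '0.1 0.17 0 0 0 0.004 1;0.2 0.32 0 0 0 0.003 1;0.22 0.36 0 0 0 0.004 1;0.22 0.36 0 0 0 0 1;0.22 0.36 0 0 0 0 1' >/dev/null
python3 -m jog '0.22 0.36 0 0 0 0 1;0.22 0.36 0 0 0 0 1;0.22 0.36 0 0 0 0 1;0.22 0.36 0 0 0 0 1;0.22 0.36 0 0 0 0 1' >/dev/null
python3 -m jog '0.2 0.29 0 0 0 0 1;0.13 0.15 0 0 0 0 1;0.05 0.05 0.2 0 0 0 1;0 0 0.3 0 0 0 1;0 0 0.3 0 0 0 1' 
python3 -m jog '0 0 0.1 0 0 0 1;0 0 0 0 0 0 1;0 0 0 0 0 0 1'
python3 - <<'E'
from h import *
go(487,240,304,143.1)
s=snapshot("top");show(s)
u,v=s["cx"],s["cy"]
s=snapshot("side");u,v=px(s,(540,200,150));u=int(u);v=int(v);save(s,"s2",u-60,v-50,u+80,v+55,5)
E
```

```text
time: 16.1
tool_pos: [482.7, 261.7, 319.2]
tcp_rot: [-179.9, -0.0, 143.0]
ft_force: [0.1, -0.5, -5.4]
finger_gap: 57.0
grip_force: 77.9
time: 16.48
tool_pos: [483.7, 262.7, 313.1]
tcp_rot: [179.9, 0.1, 143.0]
ft_force: [0.1, 0.6, -5.7]
finger_gap: 56.6
grip_force: 77.6
t 16.5 turn wz -0.002 then tx,ty,tz [-0.163 -0.161  0.091] | pos [483.7 262.7 313.1] rpy [1.799e+02 1.000e-01 1.430e+02] j6 -30 gap 56.6
lock [ 582.3 -268.4] x-axis yaw 19.7 size [26.  49.4] dots 4
lock [ 555.9 -390.1] x-axis yaw 21.5 size [25.7 49.1] dots 4
lock [422.8 -61.8] x-axis yaw -21.1 size [26.4 50. ] dots 4
lock [ 427.6 -333.7] x-axis yaw 8.0 size [26.6 50.4] dots 4
```

View pics/s2.png

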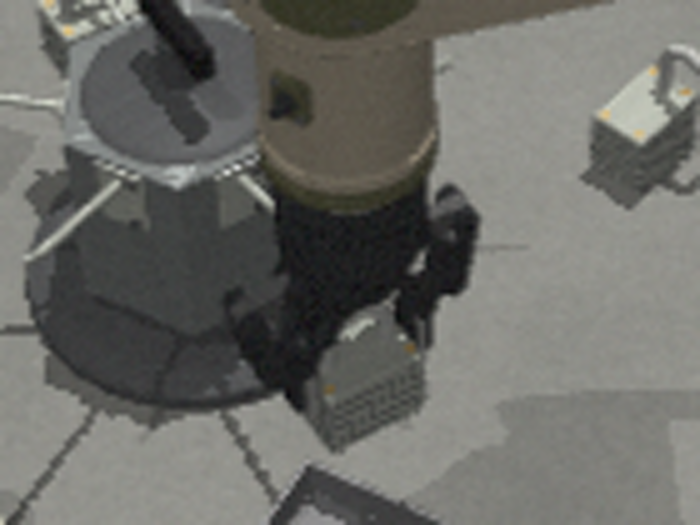

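The lock hangs squarely from the fingers at crop (370,380), just outside the hook end. I'll centre it, slide it in and lower it.

```bash

python3 -m jog '-0.1 -0.1 0.09 0 0 -0.002 1;-0.06 -0.06 0 0 0 0 1;0 0 0 0 0 0 1;0 0 0 0 0 0 1' 
python3 -c "
from h import *
go(554.2,189.6,302,143.1)"
```

```text
time: 17.08
tool_pos: [486.4, 240.3, 302.9]
tcp_rot: [180.0, 0.0, 143.1]
ft_force: [0.1, 0.3, -6.0]
finger_gap: 57.1
grip_force: 77.8
t 17.1 turn wz 0.0 then tx,ty,tz [-0.847  0.002  0.009] | pos [486.4 240.3 302.9] rpy [180.    0.  143.1] j6 -32 gap 57.1
```

```bash

python3 -m jog '-0.12 0 0 0 0 0 1;-0.15 0 0 0 0 0 1;-0.15 0 0 0 0 0 1;-0.15 0 0 0 0 0 1;-0.15 0 0 0 0 0 1' 
python3 -m jog '-0.12 0 0 0 0 0 1;0 0 0.05 0 0 0 1;0 0 0.05 0 0 0 1;0 0 0 0 0 0 1' 
python3 -c "
from h import *
go(554.2,189.6,283.5,143.1)"
```

```text
time: 17.7
tool_pos: [544.8, 196.3, 302.6]
tcp_rot: [-180.0, -0.0, 143.1]
ft_force: [-0.1, 0.2, -5.5]
finger_gap: 56.6
grip_force: 77.8
time: 18.2
tool_pos: [552.9, 190.2, 291.9]
tcp_rot: [-179.9, -0.0, 143.2]
ft_force: [-0.3, 0.4, -5.7]
finger_gap: 57.0
grip_force: 77.8
t 18.2 turn wz 0.001 then tx,ty,tz [-0.014  0.003  0.084] | pos [552.9 190.2 291.9] rpy [-179.9   -0.   143.2] j6 -39 gap 57.0
```

```bash

python3 -m jog '0 0 0.04 0 0 0 1;0 0 0.025 0 0 0 1;0 0 0 0 0 0 1' 
python3 -m jog '0 0 0.015 0 0 0 1;0 0 0.01 0 0 0 1;0 0 0 0 0 0 1' 
```

```text
time: 18.58
tool_pos: [553.3, 190.0, 285.9]
tcp_rot: [-180.0, -0.0, 143.1]
ft_force: [-0.2, -0.1, -5.9]
finger_gap: 56.7
grip_force: 77.8
time: 18.95
tool_pos: [553.7, 190.0, 284.3]
tcp_rot: [179.9, 0.0, 143.1]
ft_force: [-0.3, 0.3, -2.8]
finger_gap: 56.6
grip_force: 78.4
```

```bash

python3 -m jog '0 0 0.01 0 0 0 1;0 0 0 0 0 0 -0.5;0 0 0 0 0 0 -0.7;0 0 0 0 0 0 -0.7;0 0 0 0 0 0 -0.7' 
python3 -m jog '0 0 -0.1 0 0 0 -0.7;0 0 -0.3 0 0 0 -0.7;0 0 -0.4 0 0 0 -0.7;0 0 -0.4 0 0 0 -1;0 0 -0.3 0 0 -0.1 -1' 
python3 - <<'E'
from h import *
s=snapshot("top");show(s);show(s,z=138,box=(180,150,320,265))
s=snapshot("side");u,v=px(s,(540,200,150));u=int(u);v=int(v);save(s,"s3",u-60,v-60,u+80,v+45,5)
go(427.6,-333.7,420,188)
E
```

```text
time: 19.58
tool_pos: [553.5, 189.9, 282.7]
tcp_rot: [-180.0, 0.0, 143.1]
ft_force: [-0.7, 0.1, 0.3]
finger_gap: 72.7
grip_force: 0.0
time: 20.2
tool_pos: [553.5, 190.0, 435.9]
tcp_rot: [179.9, 0.1, 149.2]
ft_force: [0.9, 0.5, -0.2]
finger_gap: 85.3
grip_force: 0.0
lock [ 582.2 -268.5] x-axis yaw 19.9 size [26.2 49.4] dots 4
lock [ 556.  -390.1] x-axis yaw 21.4 size [25.7 48.9] dots 4
lock [422.7 -61.7] x-axis yaw -21.1 size [26.6 50. ] dots 4
lock [ 427.6 -333.7] x-axis yaw 8.0 size [26.6 50.5] dots 4
lock [737.   52.3] x-axis yaw -36.5 size [25.9 48.8] dots 4
lock [633.3   9.5] x-axis yaw 82.6 size [26.2 48.7] dots 4
t 20.3 turn wz -0.646 then tx,ty,tz [ 1.982 -5.012  0.185] | pos [554.2 190.2 438.5] rpy [179.7   0.3 149.3] j6 -45 gap 85.4
```

View pics/s3.png

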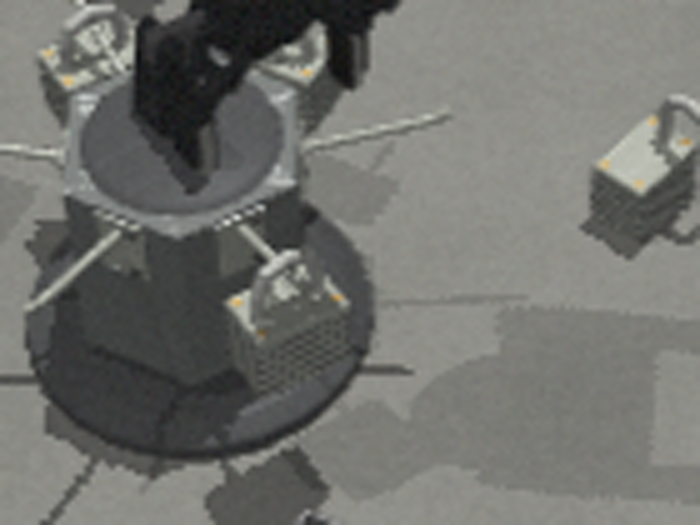

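The lock hangs on the bar at crop (285,320). Next is lock C.

```bash

python3 -m jog '0 0 0 0 0 -0.16 -1;0 0 0 0 0 -0.16 -1;0 0 0 0 0 -0.16 -1;0 0 0 0 0 -0.166 -1;0.15 -0.38 0 0 0 0 -1' >/dev/null
python3 -m jog '0.15 -0.38 0 0 0 0 -1;0.15 -0.38 0 0 0 0 -1;0.15 -0.38 0 0 0 0 -1;0.15 -0.38 0 0 0 0 -1;0.15 -0.38 0 0 0 0 -1' >/dev/null
python3 -m jog '0.15 -0.38 0 0 0 0 -1;0.15 -0.38 0 0 0 0 -1;0.15 -0.38 0 0 0 0 -1;0.15 -0.38 0 0 0 0 -1;0.15 -0.38 0.3 0 0 0 -1' >/dev/null
python3 -m jog '0.15 -0.38 0.3 0 0 0 -1;0.15 -0.38 0.3 0 0 0 -1;0 0 0.3 0 0 0 -1;0 0 0 0 0 0 -1;0 0 0 0 0 0 -1'
python3 - <<'E'
from h import *
s=snapshot("top");show(s)
go(427.6,-333.7,260,188)
E
```

```text
time: 22.8
tool_pos: [428.5, -326.0, 313.6]
tcp_rot: [-180.0, 0.0, -172.1]
ft_force: [0.3, 0.6, -0.0]
finger_gap: 85.5
grip_force: 0.0
lock [ 582.3 -268.4] x-axis yaw 19.8 size [26.1 49.5] dots 4
lock [ 556.  -390.1] x-axis yaw 21.5 size [25.7 49. ] dots 4
lock [423.  -61.1] x-axis yaw -21.2 size [26.2 48.7] dots 3
t 22.9 turn wz -0.001 then tx,ty,tz [ 0.022 -0.074  0.543] | pos [ 428.8 -326.1  314.3] rpy [-1.799e+02  1.000e-01 -1.721e+02] j6 -141 gap 85.2
```

```bash

python3 -m jog '0.01 -0.037 0.15 0 0 0 -1;0.01 -0.037 0.3 0 0 0 -1;0 0 0.35 0 0 0 -1;0 0 0.25 0 0 0 -1;0 0 0.14 0 0 0 -1' >/dev/null
python3 -m jog '0 0 0 0 0 0 -1;0 0 0 0 0 0 -1;0 0 0 0 0 0 1;0 0 0 0 0 0 1;0 0 0 0 0 0 1' 70
python3 -m jog '0 0 0 0 0 0 1;0 0 0 0 0 0 1' 
```

```text
time: 24.1
tool_pos: [427.7, -334.1, 195.2]
tcp_rot: [-179.9, 0.1, -172.1]
ft_force: [-0.6, 2.0, 7.5]
finger_gap: 56.7
grip_force: 77.3
time: 24.35
tool_pos: [427.7, -334.1, 195.2]
tcp_rot: [-179.9, 0.1, -172.1]
ft_force: [-1.3, 2.1, 7.7]
finger_gap: 56.5
grip_force: 77.3
```

```bash

python3 -m jog '0 0 -0.1 0 0 0 1;0 0 -0.3 0 0 0 1;0 0 -0.35 0 0 -0.1 1;0 0 -0.35 0 0 -0.1 1;0 0 -0.3 0 0 -0.053 1' >/dev/null
python3 -m jog '0 0 -0.1 0 0 0 1;0 0 0 0 0 0 1;0 0 0 0 0 0 1'
python3 -c "
from h import *
go(463,41.5,345,203.1)"
```

```text
time: 25.35
tool_pos: [440.0, -318.2, 341.4]
tcp_rot: [-179.6, -1.2, -158.4]
ft_force: [0.4, 0.3, -6.6]
finger_gap: 57.1
grip_force: 77.0
t 25.4 turn wz -0.025 then tx,ty,tz [-1.623  3.219 -0.036] | pos [ 440.  -318.2  341.4] rpy [-179.6   -1.2 -158.4] j6 -152 gap 57.1
```

Joint 6 reached its range here. I'll turn back, move across first and turn there.

```bash

python3 -m jog '0 0 0 0 0 0.12 1;0 0 0 0 0 0.12 1;0 0 0 0 0 0 1;0 0 0 0 0 0 1'
python3 -c "
from h import *
go(463,41.5,345,188)"
```

```text
time: 25.85
tool_pos: [440.4, -318.3, 342.4]
tcp_rot: [-179.3, -1.0, -172.6]
ft_force: [-0.1, 0.5, -5.9]
finger_gap: 56.5
grip_force: 76.8
t 25.9 turn wz -0.011 then tx,ty,tz [-0.725  3.532 -0.026] | pos [ 440.4 -318.3  342.4] rpy [-179.3   -1.  -172.6] j6 -138 gap 56.5
```

```bash

python3 -m jog '-0.04 0.2 0 -0.012 -0.017 0 1;-0.08 0.4 0 0 0 0 1;-0.08 0.4 0 0 0 0 1;-0.08 0.4 0 0 0 0 1;-0.08 0.4 0 0 0 0 1' >/dev/null
python3 -m jog '-0.08 0.4 0 0 0 -0.05 1;-0.08 0.4 0 0 0 -0.05 1;-0.08 0.4 0 0 0 -0.05 1;-0.05 0.2 0 0 0 -0.05 1;0 0 0 0 0 -0.05 1' >/dev/null
python3 -m jog '0 0 0 0 0 0 1;0 0 0 0 0 0 1'
python3 -c "
from h import *
go(463,41.5,306,203.1)"
```

```text
time: 27.35
tool_pos: [455.1, 7.7, 342.6]
tcp_rot: [-179.9, 0.1, -157.8]
ft_force: [-1.1, 0.1, -5.4]
finger_gap: 56.5
grip_force: 77.1
t 27.4 turn wz -0.015 then tx,ty,tz [-0.205  0.28   0.366] | pos [455.1   7.7 342.6] rpy [-1.799e+02  1.000e-01 -1.578e+02] j6 -118 gap 56.5
```

```bash

python3 -m jog '-0.1 0.14 0.1 0 0 -0.015 1;-0.1 0.14 0.17 0 0 0 1;0 0 0.1 0 0 0 1;0 0 0 0 0 0 1;0 0 0 0 0 0 1'
python3 - <<'E'
from h import *
go(540.3,74.5,304,203.1)
s=snapshot("side");u,v=px(s,(490,50,140));u=int(u);v=int(v);save(s,"s4",u-70,v-55,u+70,v+50,5)
E
```

```text
time: 27.98
tool_pos: [463.1, 41.0, 305.6]
tcp_rot: [-179.9, 0.1, -156.9]
ft_force: [0.4, 0.5, -6.5]
finger_gap: 56.5
grip_force: 77.1
t 28.0 turn wz 0.0 then tx,ty,tz [-0.841  0.005  0.016] | pos [463.1  41.  305.6] rpy [-1.799e+02  1.000e-01 -1.569e+02] j6 -114 gap 56.5
```

View pics/s4.png

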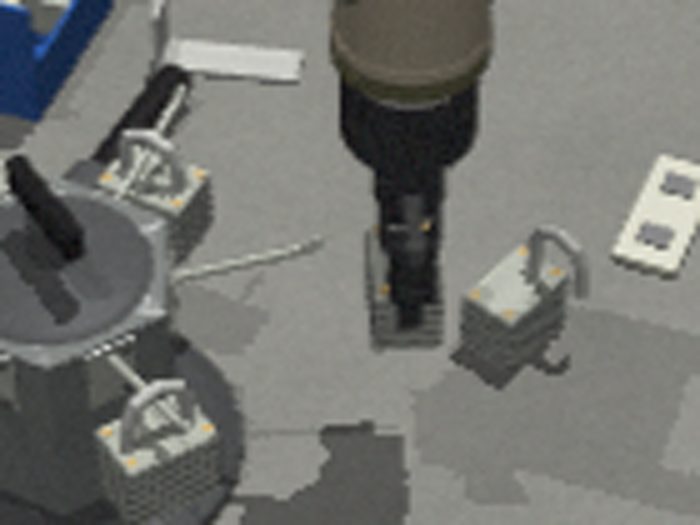

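The held lock at crop (405,290) is square, and the hook tip at (320,242) is level with the shackle opening. Sliding in.

```bash

python3 -m jog '-0.12 0 0.01 0 0 0 1;-0.15 0 0 0 0 0 1;-0.15 0 0 0 0 0 1;-0.15 0 0 0 0 0 1;-0.15 0 0 0 0 0 1' 
python3 -m jog '-0.12 0 0 0 0 0 1;0 0 0.05 0 0 0 1;0 0 0.06 0 0 0 1;0 0 0.04 0 0 0 1;0 0 0 0 0 0 1' 
python3 -m jog '0 0 0.02 0 0 0 1;0 0 0.015 0 0 0 1;0 0 0 0 0 0 1' 
```

```text
time: 28.65
tool_pos: [530.5, 69.7, 305.0]
tcp_rot: [-179.9, 0.1, -156.9]
ft_force: [0.1, 0.1, -6.2]
finger_gap: 56.3
grip_force: 77.1
time: 29.28
tool_pos: [540.0, 74.0, 289.3]
tcp_rot: [-179.9, 0.1, -156.9]
ft_force: [-0.5, 0.4, -5.7]
finger_gap: 56.6
grip_force: 77.4
time: 29.65
tool_pos: [540.4, 74.1, 286.3]
tcp_rot: [-179.9, 0.1, -156.9]
ft_force: [-0.9, 0.4, -5.2]
finger_gap: 57.0
grip_force: 77.6
```

```bash

python3 -m jog '0 0 0.02 0 0 0 1;0 0 0.01 0 0 0 1;0 0 0 0 0 0 -0.5;0 0 0 0 0 0 -0.7;0 0 0 0 0 0 -0.7' 
python3 -m jog '0 0 0 0 0 0 -0.7;0 0 -0.1 0 0 0 -0.7;0 0 -0.3 0 0 0 -0.7;0 0 -0.4 0 0 0 -0.7;0 0 -0.4 0 0 0 -1' 
python3 -m jog '0 0 -0.2 0 0 0 -1;0 0 0 0 0 0 -1'
python3 - <<'E'
from h import *
go(582.3,-268.4,430,199.8)
s=snapshot("top");show(s);show(s,z=138,box=(180,150,320,265))
E
```

```text
time: 30.28
tool_pos: [540.4, 74.1, 283.3]
tcp_rot: [-179.9, 0.1, -156.9]
ft_force: [0.3, 0.2, -0.3]
finger_gap: 72.5
grip_force: 0.0
time: 30.9
tool_pos: [539.9, 74.2, 405.1]
tcp_rot: [-179.9, 0.1, -156.9]
ft_force: [0.5, 0.4, 0.5]
finger_gap: 85.3
grip_force: 0.0
time: 31.15
tool_pos: [540.4, 74.3, 424.9]
tcp_rot: [-179.8, 0.3, -156.9]
ft_force: [-0.0, 0.9, 0.5]
finger_gap: 85.2
grip_force: 0.0
t 31.1 turn wz 0.056 then tx,ty,tz [ 0.767 -3.366 -0.051] | pos [540.4  74.3 424.9] rpy [-179.8    0.3 -156.9] j6 -111 gap 85.2
lock [ 582.3 -268.4] x-axis yaw 19.8 size [26.1 49.4] dots 4
lock [ 556.  -390.1] x-axis yaw 21.4 size [25.9 48.8] dots 4
lock [422.7 -61.7] x-axis yaw -21.2 size [26.7 50.1] dots 4
lock [737.   52.6] x-axis yaw -36.7 size [26.2 48.8] dots 4
lock [633.7   9.2] x-axis yaw 83.2 size [25.8 49. ] dots 4
lock [540.  133.8] x-axis yaw -6.4 size [32.7 88.2] dots 3
```

```bash

python3 -m jog '0.09 -0.4 0 0 0 0.028 -1;0.09 -0.4 0 0 0 0.028 -1;0.09 -0.4 0 0 0 0 -1;0.09 -0.4 0 0 0 0 -1;0.09 -0.4 0 0 0 0 -1' >/dev/null
python3 -m jog '0.09 -0.4 0 0 0 0 -1;0.09 -0.4 0 0 0 0 -1;0.09 -0.4 0.3 0 0 0 -1;0.05 -0.166 0.4 0 0 0 -1;0 0 0.4 0 0 0 -1' >/dev/null
python3 -m jog '0 0 0.3 0 0 0 -1;0 0 0 0 0 0 -1;0 0 0 0 0 0 -1'
python3 - <<'E'
from h import *
go(582.3,-268.4,194,199.8)
s=snapshot("top");show(s)
E
```

```text
time: 32.83
tool_pos: [585.3, -268.1, 283.8]
tcp_rot: [-179.9, 0.1, -160.2]
ft_force: [0.2, -0.9, 1.2]
finger_gap: 85.6
grip_force: 0.0
t 32.8 turn wz -0.0 then tx,ty,tz [0.029 0.007 0.898] | pos [ 585.3 -268.1  283.8] rpy [-1.799e+02  1.000e-01 -1.602e+02] j6 -139 gap 85.6
lock [423.  -61.3] x-axis yaw -21.1 size [26.1 48.4] dots 3
```

```bash

python3 -m jog '0.029 0.007 0.2 0 0 0 -1;0 0 0.35 0 0 0 -1;0 0 0.25 0 0 0 -1;0 0 0.1 0 0 0 -1;0 0 0 0 0 0 -1'
python3 -m jog '0 0 0 0 0 0 1;0 0 0 0 0 0 1;0 0 0 0 0 0 1;0 0 0 0 0 0 1;0 0 0 0 0 0 1' 70
python3 -m jog '0 0 -0.1 0 0 0 1;0 0 -0.3 0 0 0 1;0 0 -0.35 0 0 0.05 1;0 0 -0.35 0 0 0.1 1;0 0 -0.35 0 0 0.1 1' >/dev/null
python3 -m jog '0 0 -0.4 0 0 0.13 1;0 0 -0.3 0 0 0.13 1;0 0 -0.1 0 0 0.13 1;0 0 0 0 0 0.13 1;0 0 0 0 0 0.13 1' 
python3 -m jog '0 0 0 0 0 0.13 1;0 0 0 0 0 0.13 1;0 0 0 0 0 0.13 1;0 0 0 0 0 0.13 1;0 0 0 0 0 0.13 1' 
python3 -m jog '0 0 0 0 0 0.13 1;0 0 0 0 0 0.13 1;0 0 0 0 0 0.13 1;0 0 0 0 0 0.1 1;0 0 0 0 0 0.05 1' 
python3 - <<'E'
from h import *
c,d=np.cos(np.radians(83.1)),np.sin(np.radians(83.1));print(647+200*c,120+200*d,647+116*c,120+116*d)
go(647+200*c,120+200*d,410,83.1)
E
```

```text
time: 33.5
tool_pos: [582.2, -268.5, 193.2]
tcp_rot: [-179.9, 0.0, -160.2]
ft_force: [0.1, 0.0, -0.3]
finger_gap: 85.3
grip_force: 0.0
time: 34.12
tool_pos: [583.4, -269.0, 195.9]
tcp_rot: [-179.7, 0.2, -160.2]
ft_force: [-0.6, 0.7, 5.6]
finger_gap: 56.7
grip_force: 78.0
time: 35.38
tool_pos: [581.7, -268.2, 418.7]
tcp_rot: [-180.0, 0.1, 145.5]
ft_force: [0.1, -0.7, -4.9]
finger_gap: 56.5
grip_force: 76.5
time: 36.0
tool_pos: [581.7, -268.2, 418.4]
tcp_rot: [180.0, 0.1, 106.5]
ft_force: [-0.5, -0.6, -5.0]
finger_gap: 56.6
grip_force: 76.5
time: 36.62
tool_pos: [581.7, -268.2, 418.4]
tcp_rot: [179.9, 0.0, 74.2]
ft_force: [-0.4, -0.4, -5.3]
finger_gap: 56.6
grip_force: 76.5
671.0273677669294 318.5514683858891 660.9358733048191 235.1598516638157
t 36.6 turn wz -0.148 then tx,ty,tz [5.932 0.182 0.084] | pos [ 581.7 -268.2  418.4] rpy [179.9   0.   74.2] j6 -14 gap 56.6
```

```bash

python3 -m jog '0 0 -0.3 0 0 -0.08 1;0 0 -0.35 0 0 -0.068 1;0.2 0 0 0 0 0 1;0.4 0.01 0 0 0 0 1;0.4 0.01 0 0 0 0 1' 
python3 -m jog '0.4 0.014 0 0 0 0 1;0.4 0.014 0 0 0 0 1;0.4 0.014 0 0 0 0 1;0.4 0.014 0 0 0 0 1;0.4 0.014 0 0 0 0 1' 
python3 -m jog '0.4 0.014 0 0 0 0 1;0.4 0.014 0 0 0 0 1;0.4 0.014 0 0 0 0 1;0.4 0.014 0 0 0 0 1;0.4 0.014 0 0 0 0 1' 
python3 -m jog '0.4 0.01 0 0 0 0 1;0.2 0 0 0 0 0 1;0.1 0 0 0 0 0 1;0 0 0 0 0 0 1;0 0 0 0 0 0 1' 
python3 -c "
from h import *
go(671,318.6,306,83.1)"
```

```text
time: 37.25
tool_pos: [595.3, -167.4, 481.7]
tcp_rot: [-180.0, 0.0, 83.2]
ft_force: [0.5, 0.2, -4.9]
finger_gap: 56.4
grip_force: 76.8
time: 37.88
tool_pos: [625.5, 30.9, 481.5]
tcp_rot: [-180.0, 0.1, 83.2]
ft_force: [0.5, -0.8, -4.4]
finger_gap: 56.8
grip_force: 76.8
time: 38.5
tool_pos: [655.8, 228.5, 481.1]
tcp_rot: [-180.0, 0.1, 83.2]
ft_force: [0.6, -0.2, -4.3]
finger_gap: 56.8
grip_force: 76.8
time: 39.12
tool_pos: [665.8, 294.9, 482.9]
tcp_rot: [179.9, 0.1, 83.2]
ft_force: [0.7, -0.2, -4.0]
finger_gap: 56.8
grip_force: 76.8
t 39.1 turn wz 0.001 then tx,ty,tz [0.241 0.023 1.769] | pos [665.8 294.9 482.9] rpy [1.799e+02 1.000e-01 8.320e+01] j6 27 gap 56.8
```

```bash

python3 -m jog '0.12 0.01 0.1 0 0 0 1;0.12 0.01 0.3 0 0 0 1;0 0 0.35 0 0 0 1;0 0 0.35 0 0 0 1;0 0 0.35 0 0 0 1'  >/dev/null
python3 -m jog '0 0 0.25 0 0 0 1;0 0 0.06 0 0 0 1;0 0 0 0 0 0 1;0 0 0 0 0 0 1' 
python3 -c "
from h import *
go(661,235.2,306,83.1)"
```

```text
time: 40.25
tool_pos: [671.6, 319.4, 309.3]
tcp_rot: [179.7, -0.0, 83.2]
ft_force: [-0.3, 0.3, -4.5]
finger_gap: 56.7
grip_force: 76.6
t 40.2 turn wz 0.002 then tx,ty,tz [-0.848 -0.004  0.033] | pos [671.6 319.4 309.3] rpy [179.7  -0.   83.2] j6 28 gap 56.7
```

```bash

python3 -m jog '-0.12 0 0.033 0 0 0 1;-0.15 0 0 0 0 0 1;-0.15 0 0 0 0 0 1;-0.15 0 0 0 0 0 1;-0.15 0 0 0 0 0 1' 
python3 -m jog '-0.12 0 0 0 0 0 1;0 0 0.05 0 0 0 1;0 0 0.06 0 0 0 1;0 0 0.03 0 0 0 1;0 0 0 0 0 0 1' 
python3 -m jog '0 0 0.02 0 0 0 1;0 0 0.015 0 0 0 1;0 0 0 0 0 0 1' 
```

```text
time: 40.88
tool_pos: [662.4, 246.3, 304.1]
tcp_rot: [179.9, 0.1, 83.2]
ft_force: [0.8, -0.5, -5.5]
finger_gap: 56.4
grip_force: 76.8
time: 41.5
tool_pos: [660.9, 236.1, 289.2]
tcp_rot: [179.9, 0.1, 83.3]
ft_force: [-0.1, -0.2, -4.5]
finger_gap: 57.0
grip_force: 77.6
time: 41.88
tool_pos: [661.2, 235.8, 286.6]
tcp_rot: [179.8, 0.1, 83.3]
ft_force: [0.2, 0.2, -3.9]
finger_gap: 56.7
grip_force: 77.8
```

```bash

python3 -m jog '0 0 0.015 0 0 0 1;0 0 0.01 0 0 0 1;0 0 0 0 0 0 1;0 0 0 0 0 0 -0.5;0 0 0 0 0 0 -0.7' 
python3 -m jog '0 0 0 0 0 0 -0.7;0 0 0 0 0 0 -0.7;0 0 -0.1 0 0 0 -0.7;0 0 -0.3 0 0 0 -0.7;0 0 -0.4 0 0 0 -0.7' 
python3 -m jog '0 0 -0.4 0 0 0 -1;0 0 -0.4 0 0 -0.1 -1;-0.4 0 0 0 0 0 -1;-0.4 0 0 0 0 0 -1;-0.4 0.3 0 0 0 0 -1' 
python3 -m jog '-0.3 -0.4 0 0 0 0 -1;-0.3 -0.4 0 0 0 0 -1;-0.3 -0.4 0 0 0 0 -1;-0.3 -0.4 0 0 0 0 -1;0 0 0 0 0 0 -1' 
python3 - <<'E'
from h import *
go(422.7,-61.7,300,158.8)
s=snapshot("top");show(s);show(s,z=138,box=(180,150,320,265))
s=snapshot("side");u,v=px(s,(620,130,150));u=int(u);v=int(v);save(s,"s5",u-80,v-70,u+80,v+60,4)
E
```

```text
time: 42.5
tool_pos: [661.2, 235.7, 284.0]
tcp_rot: [179.9, 0.1, 83.3]
ft_force: [-0.5, 1.3, 0.3]
finger_gap: 73.0
grip_force: 0.0
time: 43.12
tool_pos: [660.6, 235.7, 364.1]
tcp_rot: [180.0, 0.1, 83.2]
ft_force: [-0.1, 0.1, -0.1]
finger_gap: 72.6
grip_force: 0.0
time: 43.75
tool_pos: [688.3, 115.0, 445.4]
tcp_rot: [179.9, 0.1, 89.3]
ft_force: [-0.1, 0.9, 1.0]
finger_gap: 85.3
grip_force: 0.0
time: 44.38
tool_pos: [525.5, -3.8, 444.7]
tcp_rot: [179.9, 0.1, 89.1]
ft_force: [-0.1, -0.8, 0.6]
finger_gap: 85.5
grip_force: 0.0
t 44.4 turn wz -1.161 then tx,ty,tz [ 0.749 -0.911  1.447] | pos [525.5  -3.8 444.7] rpy [1.799e+02 1.000e-01 8.910e+01] j6 -5 gap 85.5
lock [ 556.  -390.1] x-axis yaw 21.4 size [25.7 48.9] dots 4
lock [736.7  52. ] x-axis yaw -37.4 size [26.4 48.6] dots 4
lock [662.9 237.1] x-axis yaw 83.5 size [26.6 49.1] dots 4
lock [554.1 191.9] x-axis yaw -37.8 size [26.3 49.1] dots 4
```

View pics/s5.png

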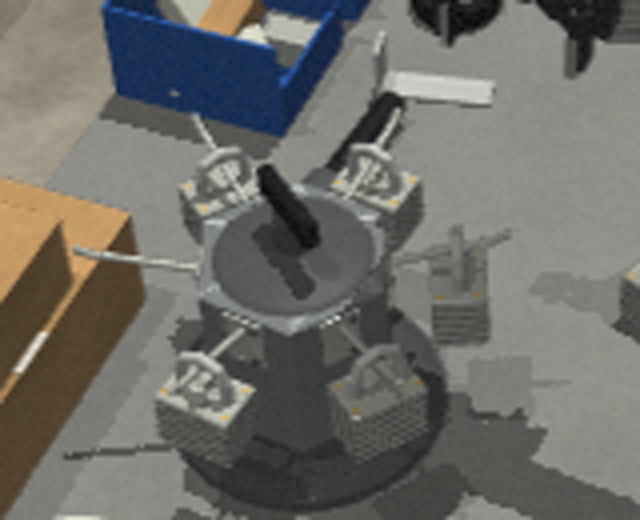

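All five padlocks hang, each on its own hook: crop (220,180), (385,185), (205,405), (380,400) and (460,295). Now the open ones, D first.

```bash

python3 -m jog '0 0 0 0 0 0.16 -1;0 0 0 0 0 0.16 -1;0 0 0 0 0 0.16 -1;0 0 0 0 0 0.16 -1;0 0 0 0 0 0.16 -1' >/dev/null
python3 -m jog '0 0 0 0 0 0.16 -1;0 0 0 0 0 0.168 -1;-0.1 0.3 0 0 0 0 -1;-0.1 0.45 0 0 0 0 -1;-0.15 0.45 0 0 0 0 -1' >/dev/null
python3 -m jog '-0.15 0.45 0 0 0 0 -1;-0.15 0.45 0 0 0 0 -1;-0.15 0.45 0 0 0 0 -1;-0.15 0.45 0 0 0 0 -1;0 0 0 0 0 0 -1'
python3 - <<'E'
from h import *
s=snapshot("top");show(s)
go(556,-390.1,270,21.4)
E
```

```text
time: 46.35
tool_pos: [550.2, -319.1, 443.7]
tcp_rot: [179.9, -0.1, 21.4]
ft_force: [0.6, 0.7, 0.1]
finger_gap: 85.5
grip_force: 0.0
lock [423.  -61.3] x-axis yaw -21.2 size [26.2 49.1] dots 3
t 46.4 turn wz 0.001 then tx,ty,tz [-0.213  0.697  1.739] | pos [ 550.4 -317.5  443.9] rpy [ 1.799e+02 -1.000e-01  2.150e+01] j6 34 gap 85.5
```

```bash

python3 -m jog '-0.1 0.35 0 0 0 0 -1;-0.113 0.347 0.3 0 0 0 -1;0 0 0.4 0 0 0 -1;0 0 0.45 0 0 0 -1;0 0 0.45 0 0 0 -1' >/dev/null
python3 -m jog '0 0 0.1 0 0 0 -1;0 0 0 0 0 0 -1;0 0 0 0 0 0 -1'
python3 -c "
from h import *
go(556,-390.1,198.5,21.4)"
```

```text
time: 47.4
tool_pos: [557.0, -389.4, 277.8]
tcp_rot: [179.7, -0.2, 21.6]
ft_force: [0.1, 0.2, 1.2]
finger_gap: 85.4
grip_force: 0.0
t 47.4 turn wz 0.003 then tx,ty,tz [-0.011  0.003  0.793] | pos [ 557.  -389.4  277.8] rpy [179.7  -0.2  21.6] j6 29 gap 85.4
```

```bash

python3 -m jog '-0.011 0.003 0.25 0 0 0.003 -1;0 0 0.3 0 0 0 -1;0 0 0.18 0 0 0 -1;0 0 0.06 0 0 0 -1;0 0 0 0 0 0 -1' 70
python3 -m jog '0 0 0 0 0 0 1;0 0 0 0 0 0 1;0 0 0 0 0 0 1;0 0 0 0 0 0 1;0 0 0 0 0 0 1' 70
python3 -m jog '0 0 -0.1 0 0 0 1;0 0 -0.3 0 0 0 1;0 0 -0.4 0 0 0 1;0 0 -0.4 0 0 0 1;0 0 -0.4 0 0 0 1' 
python3 -m jog '0 0 -0.4 0 0 0 1;0 0 -0.2 0 0 0 1;0 0 0 0 0 0 1;0 0 0 0 0 0 1'
python3 - <<'E'
from h import *
go(455,420,420,21.4)
s=snapshot("top");show(s)
E
```

```text
time: 48.02
tool_pos: [555.3, -390.2, 196.4]
tcp_rot: [179.8, -0.1, 21.4]
ft_force: [1.0, -0.2, 0.0]
finger_gap: 85.4
grip_force: 0.0
time: 48.65
tool_pos: [555.6, -390.1, 197.6]
tcp_rot: [179.8, -0.2, 21.4]
ft_force: [-1.6, 3.0, 6.6]
finger_gap: 56.4
grip_force: 73.6
time: 49.28
tool_pos: [554.2, -389.5, 356.2]
tcp_rot: [180.0, -0.0, 21.4]
ft_force: [0.5, -0.2, -6.8]
finger_gap: 56.7
grip_force: 73.6
time: 49.78
tool_pos: [554.2, -389.4, 412.8]
tcp_rot: [-179.9, 0.0, 21.4]
ft_force: [-0.5, -0.8, -7.8]
finger_gap: 56.2
grip_force: 73.7
t 49.8 turn wz -0.0 then tx,ty,tz [ 2.029 -7.898 -0.072] | pos [ 554.2 -389.4  412.8] rpy [-179.9    0.    21.4] j6 29 gap 56.2
lock [423.  -61.4] x-axis yaw -20.9 size [26.1 48.5] dots 3
```

```bash

python3 -m jog '0.05 -0.2 0 0 0 0 1;0.1 -0.4 0 0 0 0 1;0.1 -0.4 0 0 0 0 1;0.1 -0.4 0 0 0 0 1;0.1 -0.4 0 0 0 0 1' >/dev/null
python3 -m jog '0.1 -0.4 0 0 0 0 1;0.1 -0.4 0 0 0 0 1;0.1 -0.4 0 0 0 0 1;0.1 -0.4 0 0 0 0 1;0.1 -0.4 0 0 0 0 1' >/dev/null
python3 -m jog '0.1 -0.4 0 0 0 0 1;0.1 -0.4 0 0 0 0 1;0.1 -0.4 0 0 0 0 1;0.1 -0.4 0 0 0 0 1;0.1 -0.4 0 0 0 0 1' >/dev/null
python3 -m jog '0.1 -0.4 0 0 0 0 1;0.1 -0.4 0 0 0 0 1;0.1 -0.4 0 0 0 0 1;0.1 -0.3 0 0 0 0 1;0.1 -0.2 0 0 0 0 1' >/dev/null
python3 -m jog '0 0 0 0 0 0 1;0 0 0 0 0 0 1'
python3 - <<'E'
from h import *
s=snapshot("top");show(s)
save(s,"t3",90,120,330,300,3.3)
go(455,420,210,21.4)
E
```

```text
time: 52.58
tool_pos: [462.4, 379.3, 412.7]
tcp_rot: [179.8, 0.1, 21.4]
ft_force: [1.0, 0.1, -6.5]
finger_gap: 56.4
grip_force: 74.4
lock [422.6 -61.7] x-axis yaw -21.0 size [26.7 49.9] dots 4
t 52.6 turn wz -0.001 then tx,ty,tz [ 0.079 -0.408  2.032] | pos [462.5 379.1 413.2] rpy [179.8   0.   21.4] j6 103 gap 56.5
```

View pics/t3.png

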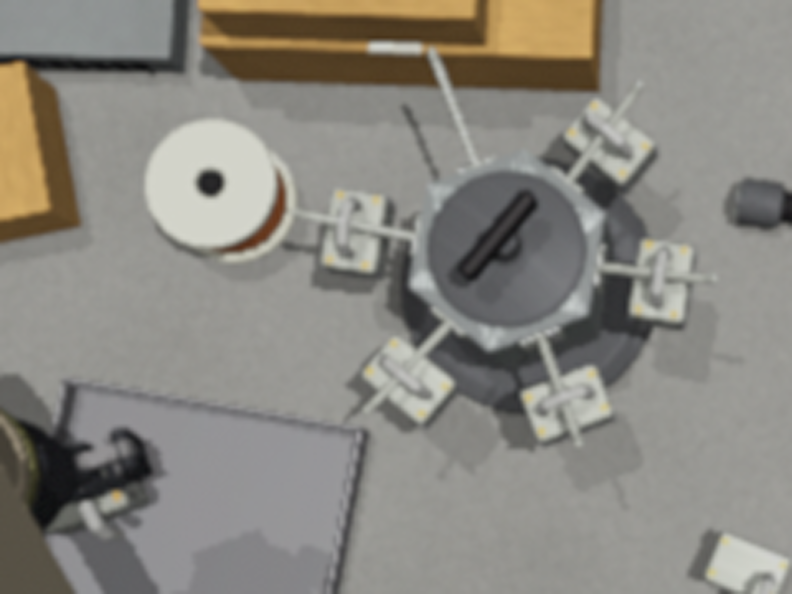

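The open lock is held over the tray, its shackle at crop (95,520), and the rack is full and steady. Lowering it into the far-left part of the tray.

```bash

python3 -m jog '0.04 -0.22 0.1 0 0 0 1;0.04 -0.22 0.3 0 0 0 1;0 0 0.4 0 0 0 1;0 0 0.4 0 0 0 1;0 0 0.4 0 0 0 1' >/dev/null
python3 -m jog '0 0 0.3 0 0 0 1;0 0 0.05 0 0 0 1;0 0 0 0 0 0 1;0 0 0 0 0 0 1' 
python3 -c "
from h import *
go(455,420,204,21.4)"
```

```text
time: 53.75
tool_pos: [455.2, 424.1, 221.5]
tcp_rot: [179.9, -0.3, 21.4]
ft_force: [0.8, 0.9, -6.9]
finger_gap: 56.8
grip_force: 74.8
t 53.8 turn wz -0.0 then tx,ty,tz [-0.017  0.038  0.175] | pos [455.2 424.1 221.5] rpy [179.9  -0.3  21.4] j6 107 gap 56.8
```

Now lower it, release, rise, and turn towards E's grasp at yaw -21.

```bash

python3 -m jog '0 0 0.08 0 0 0 1;0 0 0.08 0 0 0 1;0 0 0.02 0 0 0 1;0 0 0 0 0 0 1' 
python3 -m jog '0 0 0.01 0 0 0 1;0 0 0 0 0 0 -0.5;0 0 0 0 0 0 -0.7;0 0 0 0 0 0 -0.7;0 0 0 0 0 0 -0.7'
python3 -m jog '0 0 -0.1 0 0 0 -0.7;0 0 -0.3 0 0 0 -0.7;0 0 -0.4 0 0 0 -1;0 0 -0.45 0 0 0 -1;0 0 -0.45 0 0 0 -1' >/dev/null
python3 -m jog '0 0 -0.4 0 0 0 -1;0 0 -0.1 0 0 0 -1;0 0 0 0 0 0 -1'
python3 - <<'E'
from h import *
go(422.6,-61.7,300,-21.1)
s=snapshot("top");show(s)
E
```

```text
time: 54.25
tool_pos: [454.5, 423.4, 201.6]
tcp_rot: [179.9, -0.1, 21.4]
ft_force: [-3.0, -2.0, -0.9]
finger_gap: 56.6
grip_force: 76.1
time: 54.88
tool_pos: [454.6, 423.5, 200.3]
tcp_rot: [179.9, -0.1, 21.4]
ft_force: [-0.7, 1.2, -0.5]
finger_gap: 72.4
grip_force: 0.0
time: 55.88
tool_pos: [454.1, 423.7, 420.9]
tcp_rot: [179.9, -0.2, 21.4]
ft_force: [-0.7, -0.9, -0.7]
finger_gap: 85.4
grip_force: 0.0
t 55.9 turn wz 0.708 then tx,ty,tz [1.454 4.642 1.209] | pos [454.1 423.7 420.9] rpy [179.9  -0.2  21.4] j6 107 gap 85.4
lock [422.7 -61.7] x-axis yaw -21.1 size [26.6 50.1] dots 4
```

```bash

python3 -m jog '-0.172 0.367 0 0 0 0 -1;-0.172 0.367 0 0 0 0 -1;-0.172 0.367 0 0 0 0 -1;-0.172 0.367 0 0 0 0 -1;-0.172 0.367 0 0 0 0 -1' >/dev/null
python3 -m jog '-0.172 0.367 0 0 0 0 -1;-0.172 0.367 0 0 0 0 -1;-0.172 0.367 0 0 0 0 -1;-0.172 0.367 0 0 0 0 -1;-0.172 0.367 0 0 0 0 -1' >/dev/null
python3 -m jog '-0.172 0.367 0 0 0 0.14 -1;-0.172 0.367 0 0 0 0.14 -1;0 0 0.3 0 0 0.14 -1;0 0 0.4 0 0 0.14 -1;0 0 0.4 0 0 0.148 -1' >/dev/null
python3 -m jog '0 0 0.2 0 0 0 -1;0 0 0 0 0 0 -1;0 0 0 0 0 0 -1'
python3 - <<'E'
from h import *
go(422.7,-61.7,198.5,-21.1)
E
```

```text
time: 58.18
tool_pos: [416.8, -61.0, 290.9]
tcp_rot: [180.0, -0.1, -21.1]
ft_force: [0.8, 0.2, 0.2]
finger_gap: 85.4
grip_force: 0.0
t 58.2 turn wz 0.0 then tx,ty,tz [ 0.058 -0.014  0.924] | pos [416.8 -61.  290.9] rpy [ 1.80e+02 -1.00e-01 -2.11e+01] j6 96 gap 85.4
```

```bash

python3 -m jog '0.058 -0.014 0.1 0 0 0 -1;0 0 0.35 0 0 0 -1;0 0 0.3 0 0 0 -1;0 0 0.15 0 0 0 -1;0 0 0.02 0 0 0 -1' 70
python3 -m jog '0 0 0 0 0 0 -1;0 0 0 0 0 0 1;0 0 0 0 0 0 1;0 0 0 0 0 0 1;0 0 0 0 0 0 1' 70
python3 -m jog '0 0 0 0 0 0 1;0 0 -0.1 0 0 0 1;0 0 -0.3 0 0 0 1;0 0 -0.4 0 0 -0.1 1;0 0 -0.4 0 0 -0.1 1' 
python3 -m jog '0 0 -0.3 0 0 -0.14 1;0 0 -0.3 0 0 -0.14 1;0 0 0 0 0 -0.14 1;0 0 0 0 0 -0.085 1;0 0 0 0 0 0 1'
python3 - <<'E'
from h import *
go(455,316,380,21.4)
E
```

```text
time: 58.8
tool_pos: [422.8, -61.8, 198.2]
tcp_rot: [180.0, -0.1, -21.1]
ft_force: [-0.2, 0.2, 0.2]
finger_gap: 85.4
grip_force: 0.0
time: 59.42
tool_pos: [423.8, -62.0, 200.4]
tcp_rot: [-180.0, -0.3, -21.1]
ft_force: [-1.5, 1.6, 7.2]
finger_gap: 56.3
grip_force: 77.0
time: 60.05
tool_pos: [422.1, -61.6, 320.0]
tcp_rot: [179.9, -0.1, -8.9]
ft_force: [1.7, 0.1, -4.3]
finger_gap: 56.6
grip_force: 76.0
time: 60.68
tool_pos: [422.2, -61.6, 378.9]
tcp_rot: [179.9, -0.1, 21.2]
ft_force: [-0.6, -0.1, -4.1]
finger_gap: 56.2
grip_force: 76.0
t 60.7 turn wz -0.004 then tx,ty,tz [ 1.683 -3.396 -0.011] | pos [422.2 -61.6 378.9] rpy [ 1.799e+02 -1.000e-01  2.120e+01] j6 54 gap 56.2
```

```bash

python3 -m jog '0.15 -0.3 -0.1 0 0 -0.004 1;0.17 -0.34 0 0 0 0 1;0.17 -0.34 0 0 0 0 1;0.17 -0.34 0 0 0 0 1;0.17 -0.34 0 0 0 0 1' >/dev/null
python3 -m jog '0.17 -0.34 0 0 0 0 1;0.17 -0.34 0 0 0 0 1;0.17 -0.34 0 0 0 0 1;0.17 -0.34 0 0 0 0 1;0.12 -0.24 0 0 0 0 1' >/dev/null
python3 -m jog '0.05 -0.1 0.3 0 0 0 1;0 0 0.3 0 0 0 1;0 0 0 0 0 0 1;0 0 0 0 0 0 1'
python3 -c "
from h import *
go(455,316,215,21.4)"
```

```text
time: 62.42
tool_pos: [456.5, 312.4, 329.5]
tcp_rot: [179.9, -0.1, 21.4]
ft_force: [-0.0, -0.8, -3.6]
finger_gap: 56.4
grip_force: 76.2
t 62.4 turn wz -0.0 then tx,ty,tz [-1.000e-03 -3.900e-02  1.145e+00] | pos [456.5 312.4 329.5] rpy [ 1.799e+02 -1.000e-01  2.140e+01] j6 98 gap 56.4
```

```bash

python3 -m jog '0 0 0.3 0 0 0 1;0 0 0.4 0 0 0 1;0 0 0.3 0 0 0 1;0 0 0.1 0 0 0 1;0 0 0 0 0 0 1' 
python3 -m jog '0 0 0.08 0 0 0 1;0 0 0.04 0 0 0 1;0 0 0.02 0 0 0 1;0 0 0 0 0 0 1' 
python3 -c "
from h import *
go(455,316,204,21.4)"
```

```text
time: 63.05
tool_pos: [457.0, 312.4, 219.4]
tcp_rot: [179.9, -0.1, 21.4]
ft_force: [-0.2, 0.3, -2.9]
finger_gap: 56.4
grip_force: 76.2
time: 63.55
tool_pos: [456.7, 312.3, 204.6]
tcp_rot: [179.9, -0.1, 21.4]
ft_force: [-0.1, -0.4, -3.8]
finger_gap: 56.5
grip_force: 76.4
t 63.5 turn wz 0.001 then tx,ty,tz [-0.002 -0.04   0.006] | pos [456.7 312.3 204.6] rpy [ 1.799e+02 -1.000e-01  2.140e+01] j6 98 gap 56.5
```

```bash

python3 -m jog '0 0 0.015 0 0 0 1;0 0 0.015 0 0 0 1;0 0 0 0 0 0 1' 
python3 -m jog '0 0 0 0 0 0 -0.5;0 0 0 0 0 0 -0.7;0 0 0 0 0 0 -0.7;0 0 0 0 0 0 -0.7;0 0 -0.1 0 0 0 -0.7'
python3 -m jog '0 0 -0.3 0 0 0 -0.7;0 0 -0.4 0 0 0 -1;0 0 -0.45 0 0 0 -1;0 0 -0.45 0 0 0 -1;0 0 -0.4 0 0 0 -1' >/dev/null
python3 -m jog '-0.2 0.4 0 0 0 0 -1;-0.2 0.4 0 0 0 0 -1;-0.2 0.4 0 0 0 0 -1;-0.2 0.4 0 0 0 0 -1;-0.2 0.4 0 0 0 0 -1' >/dev/null
python3 -m jog '-0.2 0.4 0 0 0 0 -1;-0.2 0.4 0 0 0 0 -1;-0.2 0.4 0 0 0 0 -1;-0.2 0.4 0 0 0 0 -1;-0.2 0.4 0 0 0 0 -1' >/dev/null
python3 -m jog '-0.2 0.4 0 0 0 0 -1;-0.2 0.4 0 0 0 0 -1;-0.2 0.4 0 0 0 0 -1;0 0 0 0 0 0 -1;0 0 0 0 0 0 -1' 
python3 - <<'E'
from h import *
s=snapshot("top");cv2.imwrite("pics/tf.png",s["img"][:,:,::-1])
s=snapshot("side");save(s,"sf",150,200,400,450,2.4)
E
```

```text
time: 63.92
tool_pos: [456.9, 312.5, 204.4]
tcp_rot: [179.9, -0.1, 21.5]
ft_force: [-13.1, -7.3, 25.0]
finger_gap: 56.6
grip_force: 79.7
time: 64.55
tool_pos: [456.1, 312.0, 210.7]
tcp_rot: [179.9, 0.0, 21.4]
ft_force: [0.1, 0.1, -0.2]
finger_gap: 72.7
grip_force: 0.0
time: 67.05
tool_pos: [404.2, -266.3, 412.4]
tcp_rot: [179.9, -0.1, 21.4]
ft_force: [0.2, 0.1, -0.1]
finger_gap: 85.4
grip_force: 0.0
```

View pics/tf.png

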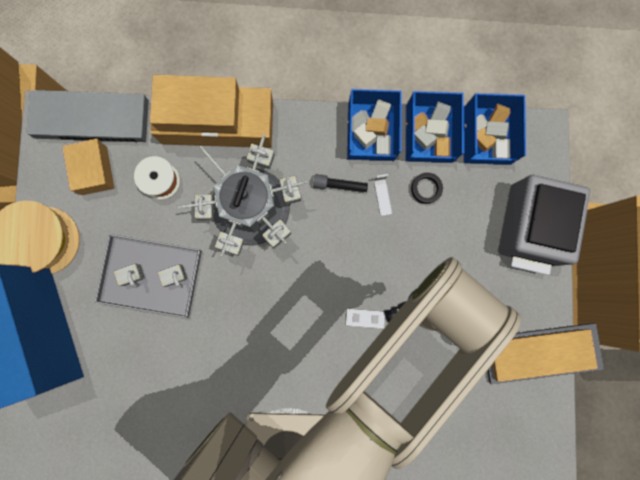

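View pics/sf.png

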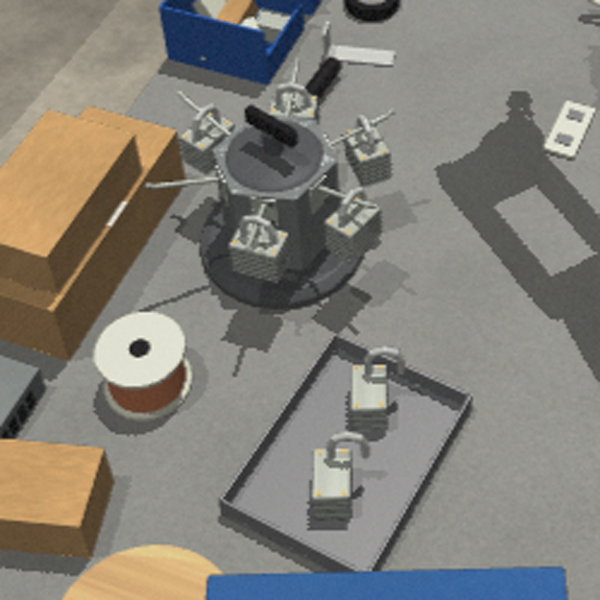

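The top view shows both open padlocks standing in the tray at (128,275) and (172,276), and five locks on separate hooks. The rack has turned a few degrees since the last look, so I'll check that it's at rest before handing in.

```bash

python3 - <<'E'
from h import *
s=snapshot("top");show(s,z=138,box=(180,140,320,265))
E
python3 -m jog '0 0 0 0 0 0 -1;0 0 0 0 0 0 -1;0 0 0 0 0 0 -1;0 0 0 0 0 0 -1;0 0 0 0 0 0 -1' >/dev/null
python3 -m jog '0 0 0 0 0 0 -1;0 0 0 0 0 0 -1;0 0 0 0 0 0 -1;0 0 0 0 0 0 -1;0 0 0 0 0 0 -1' >/dev/null
python3 - <<'E'
from h import *
s=snapshot("top");show(s,z=138,box=(180,140,320,265));show(s,z=53,box=(95,230,205,320))
s=snapshot("side")
save(s,"sm",300,130,460,270,3)
E
```

```text
lock [754.9  88.2] x-axis yaw -15.5 size [25.9 49.4] dots 4
lock [672.5  11.6] x-axis yaw -74.5 size [26.4 48.6] dots 4
lock [623.1 220.8] x-axis yaw -88.1 size [26.5 49. ] dots 4
lock [562.7  41.1] x-axis yaw 43.1 size [26.5 49.2] dots 4
lock [535.2 154.4] x-axis yaw -17.2 size [26.4 49.4] dots 4
lock [754.9  88.2] x-axis yaw -15.5 size [25.9 49.4] dots 4
lock [672.6  11.5] x-axis yaw -74.6 size [26.3 48.5] dots 4
lock [623.1 220.9] x-axis yaw -87.9 size [26.5 48.8] dots 4
lock [562.6  41.1] x-axis yaw 43.1 size [26.5 49.2] dots 4
lock [535.2 154.4] x-axis yaw -17.2 size [26.4 49.4] dots 4
lock [454.9 423.2] x-axis yaw 21.0 size [26.4 48.3] dots 4
lock [455.8 311.5] x-axis yaw 21.5 size [26.3 49.1] dots 4
```

View pics/sm.png

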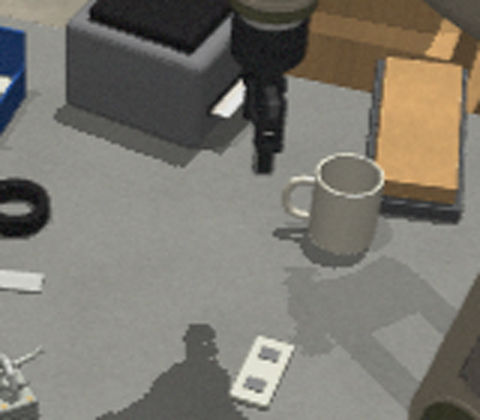

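The rack is still, both readings agree, and the mug stands untouched at crop (345,205). No padlocks remain on the bench.

```bash
python3 -c "
from bench import *
print(hand_in())"
```

```text
the job is handed in; nothing more can be done
None
```

I handed the job in: the three locked padlocks hang on separate hooks beside the two already there, both open ones stand in the tray, and nothing was moving at the last check, though the rack turned about 20° between two late looks for a reason I didn't find.

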